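Take a frame loom off its display peg and tip it onto its back in the tray

ROBOT

A 6-joint arm with a two-finger parallel gripper is mounted at the origin on the work surface. World frame = base frame: x ahead of the robot, y to its left, z up, the work surface at z = 0. Lengths are in mm, angles in rad, forces in N, time in s.
With the tool pointing down it reaches from about 400 to 925 mm from the base axis. Payload 12.5 kg.
Tool frame: the origin (TCP) lies midway between the tips of the shut fingers; the grasp point (between the pads) lies 19 mm behind it; z points along the fingers, x is the direction in which the jaws open and shut, and the axes are right-handed (so a half turn about z gives the same grasp; the last joint's range is limited). The gripper opens to 95 mm and grips with 3 to 60 N. Pads are 20 mm wide; open, the fingers measure 119 mm over their backs; the gripper's body (75 mm by 180 mm) begins 59 mm behind the grasp point.
Start: joints at [1.184, 0.491, 1.559, -0, 1.092, -0.106], TCP at [173.185, 600.544, 214.661] pointing down, gripper open.
Joint ranges: [-3.1, 3.1], [-0.84, 2.19], [0.05, 2.79], [-1.13, 4.28], [0.06, 2.93], [-2.69, 2.69]. Speed limits (rad/s): [2.22, 2.22, 2.79, 3.14, 3.14, 3.14].

INTERFACE

Orientations are given as a unit quaternion [x, y, z, w].
In Python, from cell import sensors, vision, hand_in gives the robot as it stands.
- The arm moves only by the tool servo_tool, never from a script. Its argument "series" is one flat list of numbers, 7 for each row, row after row: the shift along the tool's x, y, z in m, then the turn, a rotation vector about the tool's x, y, z in degrees, then the finger opening in m, from 0 to 0.0951. In form: [x, y, z, rx, ry, rz, fingers, x, y, z, rx, ry, rz, fingers, ...]. A call has 1 to 10 rows; each row shifts and turns the pose as measured when the row begins, along the tool's axes as they then stand; what a row does not reach is not made up. A row lasts 1/12 s, in which the tool goes at most 41.7 mm and 7.16 degrees, less where a joint would pass 70% of its speed; a pose out of reach is approached as far as the arm can. A call with a gripper value outside its range is refused whole. The fingers move at their own pace and stop on an object; the grip force is fixed at half the most. Time passes only in rows, so rows that do not move let the fingers close. It gives the time, the measured TCP pose, the force and the opening at its end, in the units of the state.
- sensors.sense(): the state, without advancing time (a new reading comes with each control period).
- vision.snapshot(name): name is "scene" or "top" or "wrist"; returns a dict with "img" (420x560x3 uint8, red, green, blue), "camera_matrix" (3x3 intrinsics, pixels), "T" (4x4, takes a point from camera to world coordinates). Camera axes: x right, y down, z forward; pixel columns grow to the right and rows downward; lengths in mm; the calibration is good to about 2 mm. A picture is of the moment at which its call begins. There is no depth.
- hand_in(): hands the job in, once; it reports no verdict.
The state is a dict: "time": time; "joints": joint angles; "dq": joint speeds; "joint_torque": joint torques, N m; "ee_pos": TCP position; "eef_rot": TCP orientation; "force": force on the tool from outside, world axes, zero at the start; "ft_torque": the same for the moment, N m; "opening": finger opening in mm.
Only numpy, scipy, OpenCV 4.12 (cv2) and the standard library are available. Lean on these libraries where they do the work, as an engineer would, in place of code of your own. Each camera call takes 0.05 s, during which the arm holds its last target. There are 200 camera calls.

TASK

Lift the little wooden frame loom clear of the upturned tip of its display peg and slide it off without forcing it. Set it down gently, standing upright on its bottom edge on the pad of cards in the tray, just inside the blue wall with its red front towards that wall, and let go so that it stands by itself. Then tip it over with a light push, without gripping it, so that it lies flat in the tray with its red front up; leave the pen pot, the jar and the tin where they are.

Things in the scene. Friction and masses are not known exactly. Their poses are not given: they have to be found in the camera images.
- loom_center (a point): Centre of the frame loom, a loose wooden frame 120 mm wide (its x), 14 thick (its y), 150 tall (its z), 0.13 to 0.25 kg. Front (its -y face) red with dark notches, back bare wood. Top bar 44 mm tall, bottom bar 36, side bars 20 wide, window 80 x 70. It starts hanging upright on the peg under its top bar. It can stand on its bottom edge, but topples if tilted about 5 degrees to front or back.
- loom: The same frame loom, same axes; origin at the middle of its bottom edge, mid-thickness.
- stand: Fixed stand; origin on the table under the peg, z up. Base 130 x 150 mm, 12 high; post to height 136 at y = 72 mm. An 8 mm steel peg runs level from the post to y = -60 mm, top side at height 134; there its tip turns up, to height 150, ending at y = -70 mm. The loom hangs within 20 mm of the origin, red front towards the tip (-y). Lifted over 16 mm it passes the tip.
- tray: Fixed plywood tray, walls 40 mm high, 5 thick; inside 165 mm (its x) by 205 mm (its y). Origin on the table under its centre, z up. Its -y wall is blue (inner face y = -102.5 mm). A firm pad of cards fills it; the pad's top is 8 to 30 mm above the table, not reported: feel for it. Just inside the blue wall means a standing loom's centre at y = -40 to -100 mm, within 30 mm of x = 0.
- penpot: Red pen pot with pens, 72 mm across, 95 mm high (pens to 150 mm), loose; origin at the centre of its underside. Leave alone.
- jar: Glass jar, 80 mm across, 110 mm high, loose; origin at the centre of its underside. Leave alone.
- tin: Green tin with a white lid, 73 x 98 mm, 44 mm high, loose; origin at the centre of its underside. Leave alone.
Mind the look-alikes: they are no part of the job. Of the things that look like the loom, the smaller one is meant. Several things look just like the stand: the one meant starts farthest to the robot's right.

How it is judged (in metres and radians):
On the way, in this order (a step that is already met when the one before it is completed fails the run):
1. the loom is off the peg: its centre at least 90 mm from the stand's origin towards the tip, still upright, and over 120 mm high (y of loom_center in the frame of stand below -0.09 m and angle between loom_center's own z axis and vertical below 0.3 rad and height (world z) of loom_center above 0.12 m), for 0.1 s.
2. the loom stands by itself on the pad just inside the blue wall, red front towards that wall, touched by nothing of the robot (angle between loom_center's own z axis and vertical below 0.08 rad and y of loom_center in the frame of tray between -0.1 and -0.04 m and x of loom_center in the frame of tray between -0.03 and 0.03 m and y of tray in the frame of loom_center above 0.02 m and angle between the y axis of loom_center and the y axis of tray, either way round below 0.4 rad and height (world z) of loom_center below 0.11 m and linear speed of loom below 0.02 m/s and contact force between each of the arm, the fingers and loom below 0.05 N), for 0.25 s.
At the end, for the whole second after the job is handed in: The loom lies flat inside the tray on the pad, at rest, red front up (within 8 degrees of level, its centre under 50 mm high and within 30 mm across and 35 mm along of the tray's centre); pen pot, jar and tin within 20 mm of where they were (angle between loom_center's own y axis and vertical above 3 rad and height (world z) of loom_center below 0.05 m and x of loom_center in the frame of tray between -0.03 and 0.03 m and y of loom_center in the frame of tray between -0.035 and 0.035 m and linear speed of loom below 0.02 m/s and distance of each of penpot, jar, tin from where it was at the start of the episode below 0.02 m); the robot touches nothing.
It fails at once if the loom is forced against the stand or its peg (over 20 N) (contact force between loom and stand above 20 N).
It fails at once if the upright loom is pressed hard onto the tray (over 70 N) (contact force between loom and tray above 70 N and angle between loom_center's own z axis and vertical below 0.12 rad).
It fails at once if the upright loom is dropped (falls free at over 0.3 m/s, about 5 mm) (linear speed of loom above 0.3 m/s and angle between loom_center's own z axis and vertical below 0.12 rad and contact force between the fingers and loom below 0.5 N).
It fails at once if the tilted loom is gripped or shoved instead of lightly pushed (over 12 N from the fingers while leaning more than 0.3 rad) (contact force between the fingers and loom above 12 N and angle between loom_center's own z axis and vertical above 0.3 rad).
It fails at once if a bystander is displaced by over 30 mm (distance of any of penpot, jar, tin from where it was at the start of the episode above 0.03 m).
It also fails if it takes over 69 s, if anything falls off the work surface, if the arm or the gripper's body presses on something with over 40 N, if the wrist force passes 120 N, or if a joint passes its speed limit or range.

## Working session

There is one attempt and no reset: what is moved stays moved. The work goes in short steps, Python scripts to look and compute and a tool call to move; the robot and the scene stay as the last step left them, time stands still between calls to the robot, and variables do not carry over. Pictures are saved under pics/ and viewed, about 8 in all and at most 12, crops included, and the job is handed in when it is done.

Besides the shell and the picture viewer there is one more tool, called after "Emit:" as a command line: name --argument value ..., lists and objects as JSON in quotes. servo_tool: Moves the arm, as the interface text tells. Its arguments: {"type":"object","properties":{"series":{"type":"array","items":{"type":"number"}}},"required":["series"]}

```bash
mkdir -p pics; ls
python3 - <<'E'
from cell import sensors, vision
import cv2,numpy as np
print(sensors.sense())
for n in("scene","top"):
    s=vision.snapshot(n); cv2.imwrite(f"pics/{n}0.png",s["img"][:,:,::-1]); np.savez(f"{n}0.npz",**s)
    print(n,s["camera_matrix"].tolist(),s["T"].round(3).tolist())
E
```

```text
pics
{'time': 0.0, 'joints': array([ 1.18438852e+00,  4.91511537e-01,  1.55948432e+00, -1.57455504e-05,
        1.09171137e+00, -1.05616385e-01]), 'dq': array([-0.00130409, -0.00297477,  0.00110602, -0.00141833,  0.00023707,
       -0.00071769]), 'joint_torque': array([-3.28321194e-04, -6.12641358e+01, -2.58181965e+01,  6.92670979e-02,
        4.81551338e-02, -1.08031572e-04]), 'ee_pos': array([173.08859147, 600.27768957, 214.07958087]), 'eef_rot': array([ 7.99095985e-01,  6.01203207e-01, -4.74577494e-04,  2.92220016e-04]), 'force': array([-0.40064682,  0.30370918,  0.47995482]), 'ft_torque': array([-0.05554546,  0.02432725,  0.03869056]), 'opening': 95.44816299185665}
scene [[458.3938424316877, 0.0, 275.4601085815377], [0.0, 458.3938424316877, 212.1382591377508], [0.0, 0.0, 1.0]] [[0.038, 0.763, -0.646, 1288.625], [0.999, -0.036, 0.017, 57.104], [-0.01, -0.646, -0.763, 927.049], [0.0, 0.0, 0.0, 1.0]]
top [[445.92007228922, 0.0, 283.25641277659275], [0.0, 445.92007228922, 206.56371987223687], [0.0, 0.0, 1.0]] [[0.029, -0.984, 0.177, 416.939], [-0.999, -0.032, -0.015, 97.121], [0.02, -0.176, -0.984, 1090.276], [0.0, 0.0, 0.0, 1.0]]
```

View pics/scene0.png

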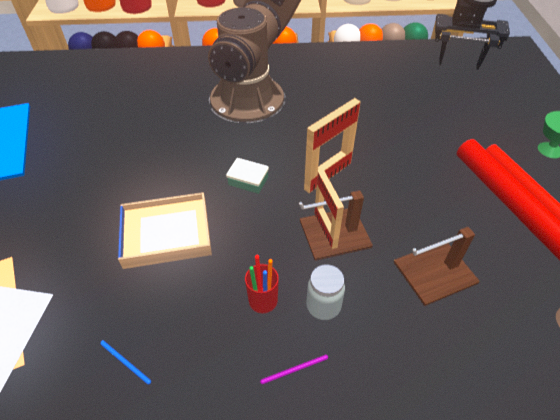

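View pics/top0.png

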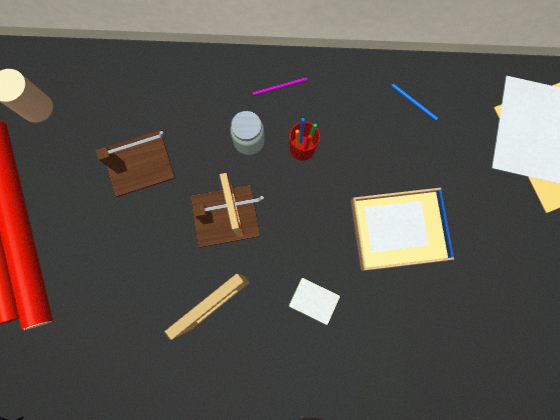

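Scene: the small loom hangs on the stand at about (340,205), and the bigger look-alike stands behind it at (333,145). The empty stand at (437,265) is on the robot's left, so the loaded one is the right one. The tray is at (165,230) with its blue wall towards -y. Top view: loom bar runs (223,175)-(238,230), peg tip (262,198), tray (402,229).

```bash
cat > h.py <<'E'
import numpy as np,cv2
def ray(s,px):
    px=np.atleast_2d(px).astype(float); K,T=s["camera_matrix"],s["T"]
    d=np.c_[px,np.ones(len(px))]@np.linalg.inv(K).T@T[:3,:3].T
    return T[:3,3],d
def onz(s,px,z):
    o,d=ray(s,px); return o+d*((z-o[2])/d[:,2])[:,None]
def proj(s,P):
    T=np.linalg.inv(s["T"]); p=np.atleast_2d(P)@T[:3,:3].T+T[:3,3]; p=p@s["camera_matrix"].T; return p[:,:2]/p[:,2:]
E
python3 - <<'E'
from h import *
s=dict(np.load("top0.npz")); im=s["img"][:,:,::-1].copy()
c=dict(np.load("scene0.npz")); ic=c["img"][:,:,::-1]
a=cv2.resize(im[165:255,185:275],None,fx=4.4,fy=4.4,interpolation=cv2.INTER_CUBIC)
b=cv2.resize(im[180:280,345:465],None,fx=3.3,fy=3.3,interpolation=cv2.INTER_CUBIC)
b=cv2.copyMakeBorder(b,0,max(0,a.shape[0]-b.shape[0]),0,0,cv2.BORDER_CONSTANT)
cv2.imwrite("pics/crop1.png",np.hstack([a,b[:a.shape[0]]]))
print(a.shape,b.shape)
hsv=cv2.cvtColor(im,cv2.COLOR_BGR2HSV)
# loom bar (wood) in top view, base (dark brown)
def big(m,x0,x1,y0,y1):
    k=np.zeros_like(m);k[y0:y1,x0:x1]=m[y0:y1,x0:x1]
    cs,_=cv2.findContours(k,cv2.RETR_EXTERNAL,cv2.CHAIN_APPROX_NONE);return max(cs,key=cv2.contourArea)
w=cv2.inRange(hsv,(10,60,120),(30,255,255))
q=big(w,190,270,165,250);r=cv2.minAreaRect(q);print("loom",r,onz(s,cv2.boxPoints(r),178).round(1).tolist())
t=((im.max(2)>75)*255).astype(np.uint8)
q=big(t,340,465,180,280);r=cv2.minAreaRect(q);B=onz(s,cv2.boxPoints(r),40);print("tray",r,B.round(1).tolist(),B.mean(0))
bl=cv2.inRange(hsv,(100,120,40),(130,255,255));q=big(bl,430,465,180,280);r=cv2.minAreaRect(q);print("blue",r,cv2.boxPoints(r).tolist(),onz(s,cv2.boxPoints(r),40).round(1).tolist())
E
```

```text
(396, 396, 3) (396, 396, 3)
loom ((229.8988494873047, 201.56178283691406), (59.21300506591797, 10.493444442749023), 77.00537872314453) [[645.8, 222.3, 178.0], [651.7, 201.1, 178.0], [530.5, 167.6, 178.0], [525.0, 188.4, 178.0]]
tray ((401.86602783203125, 228.39501953125), (74.63552856445312, 96.38542938232422), 83.0887680053711) [[633.6, -77.5, 40.0], [670.0, -310.7, 40.0], [491.2, -325.7, 40.0], [457.4, -99.0, 40.0]] [ 563.03555163 -203.25346693   40.        ]
blue ((444.61260986328125, 223.29598999023438), (67.52458190917969, 5.49180269241333), 79.61113739013672) [[435.82342529296875, 190.58233642578125], [441.2252197265625, 189.59201049804688], [453.40179443359375, 256.0096435546875], [448.0, 256.9999694824219]] [[656.7, -287.3, 40.0], [659.6, -300.6, 40.0], [499.7, -324.2, 40.0], [497.0, -311.2, 40.0]]
```

View pics/crop1.png

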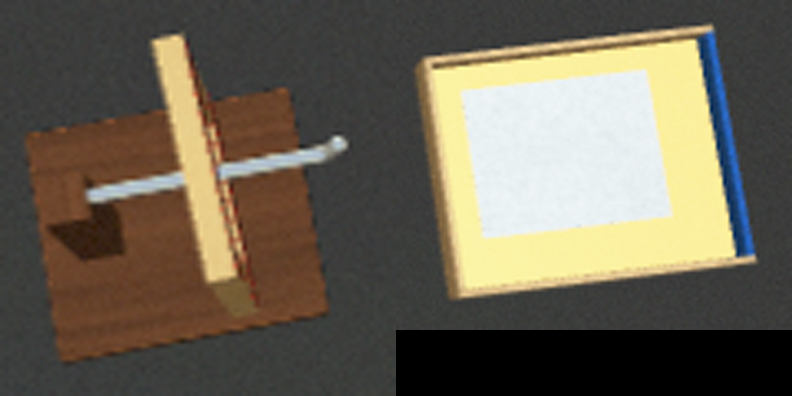

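The crop shows the loom top face with crop corners near (152,40), (183,35), (240,280), (208,285), the peg tip at (338,143), the stand base corners, and the tray rim with the blue wall on the right.

Run:
```python
from h import *
s=dict(np.load("top0.npz")); c=dict(np.load("scene0.npz"))
A=lambda l:np.array(l)/4.4+[185,165]-.4
Bc=lambda l:(np.array(l)-[396,0])/3.3+[345,180]-.35
def rep(n,P):
    print(n,P.round(0).tolist(),"mean",P.mean(0).round(1),"sides",[round(np.linalg.norm(P[i]-P[i-1])) for i in range(len(P))])
L=onz(s,A([[152,40],[183,35],[240,280],[208,285]]),178);rep("loom top",L)
d=(L[3]-L[0]+L[2]-L[1]);print("loom width dir deg",np.degrees(np.arctan2(d[1],d[0])))
S=onz(s,A([[25,135],[290,88],[328,312],[62,362]]),12);rep("base",S)
d=S[1]-S[0]+S[2]-S[3];print("stand -y dir",np.degrees(np.arctan2(d[1],d[0])))
p=onz(s,A([[90,196],[328,153]]),130);rep("peg",p);d=p[1]-p[0];print(np.degrees(np.arctan2(d[1],d[0])))
rep("tip",onz(s,A([[338,143]]),150))
T=onz(s,Bc([[424,60],[713,27],[755,260],[460,298]]),40);rep("tray rim",T)
d=T[1]-T[0]+T[2]-T[3];print("tray -y dir",np.degrees(np.arctan2(d[1],d[0])))
# tray mask in scene camera rim check
print(proj(c,T).round(0).tolist(), proj(c,L).round(0).tolist(), proj(c,S).round(0).tolist())
```

```text
loom top [[646.0, 220.0, 178.0], [649.0, 206.0, 178.0], [532.0, 173.0, 178.0], [530.0, 188.0, 178.0]] mean [589.4 196.6 178. ] sides [121, 15, 121, 15]
loom width dir deg -164.44478389495168
base [[631.0, 310.0, 12.0], [663.0, 164.0, 12.0], [537.0, 137.0, 12.0], [505.0, 282.0, 12.0]] mean [584.1 223.3  12. ] sides [129, 150, 128, 148]
stand -y dir -77.63143894367012
peg [[578.0, 253.0, 130.0], [604.0, 136.0, 130.0]] mean [590.8 194.5 130. ] sides [120, 120]
-77.67531965866995
tip [[605.0, 131.0, 150.0]] mean [604.8 130.6 150. ] sides [0]
tray rim [[632.0, -86.0, 40.0], [664.0, -300.0, 40.0], [494.0, -324.0, 40.0], [461.0, -112.0, 40.0]] mean [ 562.7 -205.4   40. ] sides [173, 216, 172, 215]
tray -y dir -81.31064789666661
[[209.0, 244.0], [117.0, 259.0], [120.0, 205.0], [203.0, 192.0]] [[343.0, 207.0], [336.0, 208.0], [316.0, 170.0], [322.0, 169.0]] [[372.0, 245.0], [314.0, 258.0], [299.0, 218.0], [353.0, 207.0]]
```

Create go.py:
```python
# usage: go.py x y z yaw -> tool-frame shift (mm) and rz (deg) to TCP target, tool down
import sys,numpy as np
from cell import sensors
from scipy.spatial.transform import Rotation as R
s=sensors.sense(); r=R.from_quat(s["eef_rot"]); p=s["ee_pos"]
v=list(map(float,sys.argv[1:]))
a=np.radians(v[3]); G=R.from_matrix(np.array([[np.cos(a),np.sin(a),0],[np.sin(a),-np.cos(a),0],[0,0,-1]]))
print("t",round(s["time"],2),"p",p.round(1),"F",s["force"].round(2),"M",s["ft_torque"].round(2),"op",round(s["opening"],1),"j6",s["joints"][5].round(2))
print("yaw",np.degrees(np.arctan2(*r.as_matrix()[[1,0],0])).round(2))
print("shift",r.inv().apply(np.array(v[:3])-p).round(1),"rot",np.degrees((r.inv()*G).as_rotvec()).round(2))
```

```text
(no output)
```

Emit:
servo_tool --series '[0,0,-0.03,0,0,-6.3,0.045,0,0,-0.03,0,0,-6.3,0.045,0,0,-0.03,0,0,-6.3,0.045,0,0,-0.03,0,0,-6.3,0.045,0,0,-0.03,0,0,-6.3,0.045,0,0,0,0,0,0,0.045]'

```text
time: 0.6
ee_pos: [172.7, 599.4, 366.3]
eef_rot: [0.595, 0.803, -0.005, 0.001]
force: [0.3, 0.9, 0.4]
opening: 60.2
```

```bash
python3 go.py 589.4 196.6 340 105.6
```

```text
t 0.6 p [172.7 599.4 366.3] F [0.29 0.9  0.43] M [0.1  0.04 0.  ] op 60.2 j6 -0.68
yaw 106.93
shift [-506.4  281.5   28.8] rot [-0.4   0.5   1.33]
```

Emit:
servo_tool --series '[-0.0316,0.0176,0.0018,0,0,0.13,0.045,-0.0316,0.0176,0.0018,0,0,0,0.045,-0.0316,0.0176,0.0018,0,0,0,0.045,-0.0316,0.0176,0.0018,0,0,0,0.045,-0.0316,0.0176,0.0018,0,0,0,0.045,-0.0316,0.0176,0.0018,0,0,0,0.045,-0.0316,0.0176,0.0018,0,0,0,0.045,-0.0316,0.0176,0.0018,0,0,0,0.045,-0.0316,0.0176,0.0018,0,0,0,0.045,-0.0316,0.0176,0.0018,0,0,0,0.045]'

```text
time: 1.43
ee_pos: [436.8, 340.0, 344.9]
eef_rot: [0.595, 0.804, -0.006, 0.0]
force: [0.2, 0.6, -0.2]
opening: 44.7
```

```bash
python3 go.py 589.4 196.6 300 105.6
```

```text
t 1.43 p [436.8 340.  344.9] F [ 0.17  0.6  -0.24] M [ 0.07 -0.01  0.04] op 44.7 j6 -1.32
yaw 106.99
shift [-181.4  104.5   45.3] rot [-0.58  0.47  1.38]
```

Emit:
servo_tool --series '[-0.03,0.0172,0.005,0,0,0.5,0.045,-0.03,0.0172,0.005,0,0,0.5,0.045,-0.03,0.0172,0.005,0,0,0.4,0.045,-0.03,0.0172,0.005,0,0,0,0.045,-0.03,0.0172,0.005,0,0,0,0.045,-0.025,0.014,0.005,0,0,0,0.045,-0.01,0.006,0.005,0,0,0,0.045,0,0,0,0,0,0,0.045]'

```text
time: 2.1
ee_pos: [598.0, 175.8, 302.6]
eef_rot: [0.61, 0.792, -0.009, -0.002]
force: [-0.2, -0.1, 1.0]
opening: 45.1
```

```bash
python3 go.py 589.4 196.6 250 105.6
python3 - <<'E'
from cell import vision
from h import *
s=vision.snapshot("wrist"); np.savez("w1.npz",**s); cv2.imwrite("pics/w1.png",s["img"][:,:,::-1]); print(s["T"].round(2).tolist(),s["camera_matrix"][0].tolist())
E
```

```text
t 2.1 p [598.  175.8 302.6] F [-0.23 -0.08  1.01] M [ 0.04  0.08 -0.  ] op 45.1 j6 -1.64
yaw 104.76
shift [22.7 -2.1 52.4] rot [-0.95  0.5  -0.84]
[[-0.26, 0.93, 0.25, 525.66], [0.97, 0.25, 0.06, 157.37], [-0.01, 0.26, -0.97, 474.06], [0.0, 0.0, 0.0, 1.0]] [367.155843535615, 0.0, 279.7667163751454]
```

View pics/w1.png

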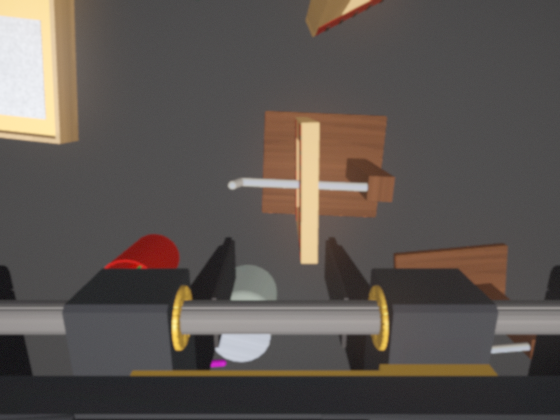

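The wrist view shows the loom's top face at (302..318, 122..263) between the fingers, and the peg tip at (234,184). The tool is about 20 mm too far towards the tip.

Run:
```python
from h import *
s=dict(np.load("w1.npz"))
P=onz(s,[[301.5,122],[318.5,122],[318,263],[301.5,263]],178);print(P.round(1).tolist(),P.mean(0))
d=P[3]-P[0]+P[2]-P[1];print(np.degrees(np.arctan2(d[1],d[0])))
print(onz(s,[[234,184]],150))
```

```text
[[533.8, 175.0, 178.0], [530.4, 187.9, 178.0], [645.7, 221.3, 178.0], [649.4, 207.4, 178.0]] [589.81619042 197.8953194  178.        ]
15.92708278499141
[[602.71284713 132.5870569  150.        ]]
```

Emit:
servo_tool --series '[0.011,-0.001,0.01,-0.5,0.25,-0.4,0.045,0.008,-0.001,0.01,-0.3,0.15,-0.3,0.045,0.003,0,0.01,-0.2,0.1,-0.1,0.045,0,0,0,0,0,0,0.045]'

```text
time: 2.48
ee_pos: [585.7, 202.0, 273.0]
eef_rot: [0.604, 0.797, 0.001, -0.0]
force: [-1.3, 0.1, -0.7]
opening: 44.8
```

```bash
python3 go.py 589.4 196.6 150 105.6
```

```text
t 2.48 p [585.7 202.  273. ] F [-1.28  0.14 -0.65] M [ 0.    0.05 -0.04] op 44.8 j6 -1.62
yaw 105.66
shift [ -6.5   1.8 122.9] rot [ 0.12 -0.1   0.06]
```

Emit:
servo_tool --series '[-0.004,0.001,0.012,0,0,0,0.045,-0.002,0.001,0.015,0,0,0,0.045,0,0,0.015,0,0,0,0.045,0,0,0.015,0,0,0,0.045,0,0,0.01,0,0,0,0.045,0,0,0.006,0,0,0,0.045,0,0,0,0,0,0,0.045]'

```text
time: 3.07
ee_pos: [585.4, 204.7, 203.4]
eef_rot: [0.601, 0.799, 0.004, 0.001]
force: [-0.5, 0.2, 0.5]
opening: 44.9
```

```bash
python3 go.py 589.6 197.2 149 105.8
```

```text
t 3.07 p [585.4 204.7 203.4] F [-0.49  0.23  0.46] M [0.03 0.07 0.  ] op 44.9 j6 -1.62
yaw 106.08
shift [-8.5  1.5 54.4] rot [ 0.44 -0.12  0.28]
```

Emit:
servo_tool --series '[-0.006,0.001,0,0.3,0,0.2,0.045,-0.003,0.001,0,0.2,0,0.1,0.045,0,0,0,0,0,0,0.045]'

```text
time: 3.32
ee_pos: [590.4, 196.9, 205.5]
eef_rot: [0.603, 0.798, 0.001, -0.001]
force: [-0.4, -0.7, -0.5]
opening: 44.9
```

```bash
python3 go.py 589.6 197.2 149 105.8
```

```text
t 3.32 p [590.4 196.9 205.5] F [-0.44 -0.67 -0.53] M [ 0.08  0.03 -0.04] op 44.9 j6 -1.63
yaw 105.82
shift [ 0.4 -0.7 56.5] rot [ 0.01 -0.12  0.02]
```

Emit:
servo_tool --series '[0,0,0.008,0,0,0,0.045,0,0,0.01,0,0,0,0.045,0,0,0.01,0,0,0,0.045,0,0,0.01,0,0,0,0.045,0,0,0.009,0,0,0,0.045,0,0,0.005,0,0,0,0.045,0,0,0.001,0,0,0,0.045]'

```text
time: 3.9
ee_pos: [590.8, 196.4, 147.4]
eef_rot: [0.604, 0.797, 0.001, -0.0]
force: [0.3, 0.6, -1.2]
opening: 45.1
```

```bash
python3 go.py 589.6 197.2 149 105.8
```

```text
t 3.9 p [590.8 196.4 147.4] F [ 0.31  0.64 -1.17] M [ 0.02  0.05 -0.01] op 45.1 j6 -1.63
yaw 105.74
shift [ 1.1 -0.9 -1.6] rot [ 0.06 -0.12 -0.06]
```

Emit:
servo_tool --series '[0,0,0,0,0,0,0.02,0,0,0,0,0,0,0.02,0,0,0,0,0,0,0.02,0,0,0,0,0,0,0.016,0,0,0,0,0,0,0.013,0,0,0,0,0,0,0.01,0,0,0,0,0,0,0.005,0,0,0,0,0,0,0,0,0,0,0,0,0,0]'

```text
time: 4.65
ee_pos: [591.0, 196.6, 147.9]
eef_rot: [0.604, 0.797, 0.001, -0.0]
force: [0.6, -0.1, -1.4]
opening: 13.7
```

```bash
python3 go.py 589.6 197.2 149 105.8
```

```text
t 4.65 p [591.  196.6 147.9] F [ 0.57 -0.08 -1.45] M [0.08 0.03 0.  ] op 13.7 j6 -1.63
yaw 105.76
shift [ 0.9 -1.2 -1.1] rot [ 0.1  -0.12 -0.04]
```

Gripped at 13.7 mm. Lifting about 35 mm.

Emit:
servo_tool --series '[0,0,-0.003,0,0,0,0,0,0,-0.005,0,0,0,0,0,0,-0.006,0,0,0,0,0,0,-0.007,0,0,0,0,0,0,-0.007,0,0,0,0,0,0,-0.005,0,0,0,0,0,0,-0.002,0,0,0,0,0,0,0,0,0,0,0]'

```text
time: 5.32
ee_pos: [591.2, 196.5, 187.7]
eef_rot: [0.604, 0.797, 0.002, 0.0]
force: [0.4, -0.3, -0.8]
opening: 13.8
```

```bash
python3 go.py 614 85 200 105.8
python3 - <<'E'
from cell import vision
from h import *
s=vision.snapshot("scene"); cv2.imwrite("pics/s2.png",cv2.resize(s["img"][60:310,180:420,::-1],None,fx=2.3,fy=2.3))
E
```

```text
t 5.32 p [591.2 196.5 187.7] F [ 0.4  -0.27 -0.81] M [ 0.01  0.06 -0.05] op 13.8 j6 -1.63
yaw 105.76
shift [-113.5   -8.3  -12.5] rot [ 0.18 -0.11 -0.04]
```

View pics/s2.png

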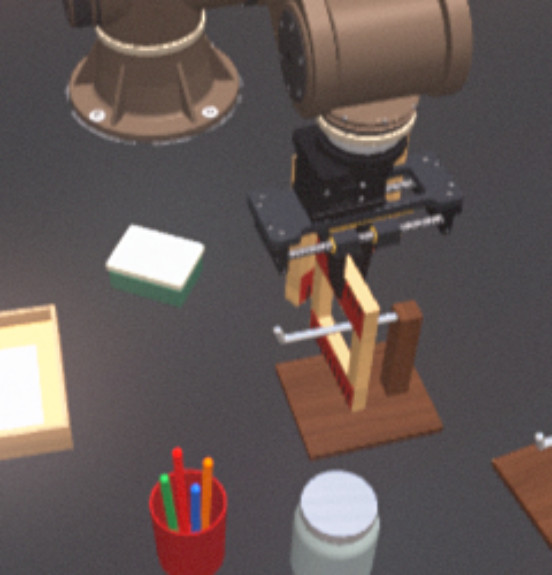

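The picture shows the loom held clear in the grip, with the peg running through mid-window. Sliding it off along the peg.

Emit:
servo_tool --series '[-0.008,-0.001,0,0,0,0,0,-0.012,-0.001,0,0,0,0,0,-0.014,-0.001,0,0,0,0,0,-0.014,-0.001,0,0,0,0,0,-0.014,-0.001,0,0,0,0,0,-0.014,-0.001,0,0,0,0,0,-0.014,-0.001,0,0,0,0,0,-0.014,-0.001,0,0,0,0,0,-0.014,-0.001,0,0,0,0,0,-0.01,-0.001,0,0,0,0,0]'

```text
time: 6.2
ee_pos: [617.0, 55.4, 184.4]
eef_rot: [0.604, 0.797, -0.0, -0.001]
force: [-0.0, 0.1, -1.2]
opening: 13.8
```

```bash
python3 go.py 614 85 230 105.8
```

```text
t 6.2 p [617.   55.4 184.4] F [-0.04  0.1  -1.22] M [0.02 0.04 0.02] op 13.8 j6 -1.86
yaw 105.71
shift [ 29.4   5.  -45.6] rot [-0.11 -0.11 -0.09]
```

Emit:
servo_tool --series '[0,0,-0.01,0,0,0.5,0,-0.015,-0.004,-0.005,0,0,1,0,-0.025,-0.006,0,0,0,1,0,-0.03,-0.008,0,0,0,1,0,-0.03,-0.008,0,0,0,1,0,-0.03,-0.008,0,0,0,1,0,-0.03,-0.008,0,0,0,1,0,-0.03,-0.008,0,0,0,0.5,0,-0.025,-0.006,0,0,0,0,0,-0.015,-0.004,0,0,0,0,0]'

```text
time: 7.03
ee_pos: [601.1, -193.2, 205.4]
eef_rot: [0.655, 0.756, 0.0, -0.001]
force: [0.3, 0.0, -1.1]
opening: 13.6
```

```bash
python3 go.py 575.5 -282.5 195 98.7
```

```text
t 7.03 p [ 601.1 -193.2  205.4] F [ 0.33  0.05 -1.11] M [ 0.05 -0.02  0.01] op 13.6 j6 -2.13
yaw 98.15
shift [-84.8 -38.   10.3] rot [-0.01 -0.08 -0.55]
```

Emit:
servo_tool --series '[-0.015,-0.006,0,0,0,-0.3,0,-0.015,-0.007,0,0,0,0,0,-0.013,-0.006,0,0,0,0,0,-0.011,-0.005,0,0,0,0,0,-0.006,-0.003,0,0,0,0,0,-0.003,-0.001,0,0,0,0,0,0,0,0,0,0,0,0,0,0,0,0,0,0,0]'

```text
time: 7.7
ee_pos: [580.5, -266.8, 208.7]
eef_rot: [0.655, 0.755, 0.001, 0.0]
force: [-0.5, 0.6, -1.9]
opening: 13.8
```

```bash
python3 go.py 575.5 -282.5 195 98.7
```

```text
t 7.7 p [ 580.5 -266.8  208.7] F [-0.52  0.58 -1.86] M [ 0.05  0.04 -0.03] op 13.8 j6 -2.25
yaw 98.1
shift [-14.8  -7.2  13.6] rot [ 0.08 -0.04 -0.6 ]
```

Emit:
servo_tool --series '[-0.006,-0.003,0.004,0,0,-0.3,0,-0.005,-0.003,0.004,0,0,-0.2,0,-0.002,-0.001,0.003,0,0,-0.1,0,0,0,0,0,0,0,0,0,0,0,0,0,0,0]'

```text
time: 8.12
ee_pos: [575.5, -280.0, 196.1]
eef_rot: [0.65, 0.76, 0.001, -0.0]
force: [-0.3, -0.1, -0.6]
opening: 13.5
```

```bash
python3 go.py 575.5 -282.5 160 98.7
python3 - <<'E'
from cell import vision
from h import *
s=vision.snapshot("scene");np.savez("s3.npz",**s); cv2.imwrite("pics/s3.png",cv2.resize(s["img"][100:290,60:280,::-1],None,fx=3,fy=3))
E
```

```text
t 8.12 p [ 575.5 -280.   196.1] F [-0.3  -0.12 -0.61] M [0.06 0.06 0.02] op 13.5 j6 -2.28
yaw 98.92
shift [-2.6 -0.5 36.1] rot [ 0.05 -0.09  0.22]
```

View pics/s3.png

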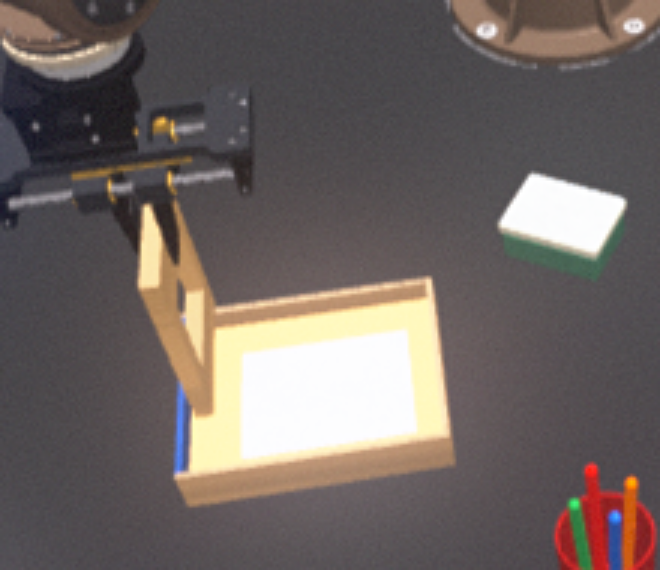

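The loom hangs upright over the tray by the blue wall, with its near bottom corners at about crop (192,413) and (212,412). I'll check these against the prediction while starting the descent. The first move only lowers it to 15 mm above the highest possible pad.

```bash
python3 - <<'E'
from h import *
s=dict(np.load("s3.npz")); a=np.radians(8.9); X=np.array([np.cos(a),np.sin(a),0]);Y=np.array([-np.sin(a),np.cos(a),0])
c=np.array([574.3,-280,0])
for z in(76,226):
    P=np.array([c+60*X+k*Y+[0,0,z] for k in(-7,7)]);print(z,((proj(s,P)-[60,100])*3).round(0).tolist())
E
python3 go.py 575.5 -282.5 160 98.7
```

```text
76 [[194.0, 418.0], [212.0, 415.0]]
226 [[137.0, 288.0], [158.0, 285.0]]
t 8.17 p [ 575.6 -279.9  196.1] F [-0.12  1.32 -1.01] M [0.06 0.02 0.01] op 13.9 j6 -2.28
yaw 98.92
shift [-2.6 -0.5 36.1] rot [ 0.05 -0.09  0.22]
```

Emit:
servo_tool --series '[-0.0015,0,0.005,0,0,0,0,-0.001,0,0.007,0,0,0,0,0,0,0.007,0,0,0,0,0,0,0.005,0,0,0,0,0,0,0.003,0,0,0,0,0,0,0,0,0,0,0]'

```text
time: 8.67
ee_pos: [576.1, -282.0, 165.8]
eef_rot: [0.65, 0.76, 0.001, -0.001]
force: [-0.2, 0.2, -0.7]
opening: 14.0
```

```bash
python3 go.py 575.5 -282.5 160 98.7
```

```text
t 8.67 p [ 576.1 -282.   165.8] F [-0.19  0.24 -0.7 ] M [ 0.1   0.04 -0.02] op 14.0 j6 -2.29
yaw 98.94
shift [-0.4 -0.7  5.8] rot [ 0.03 -0.11  0.24]
```

Emit:
servo_tool --series '[0,0,0.003,0,0,-0.1,0,0,0,0.003,0,0,-0.1,0,0,0,0.003,0,0,0,0,0,0,0.002,0,0,0,0,0,0,0.001,0,0,0,0,0,0,0.001,0,0,0,0]'

```text
time: 9.17
ee_pos: [576.3, -281.9, 151.7]
eef_rot: [0.648, 0.761, 0.001, -0.0]
force: [0.7, 0.6, -2.2]
opening: 13.7
```

Emit:
servo_tool --series '[0,0,0.0015,0,0,0,0,0,0,0.0015,0,0,0,0,0,0,0.0015,0,0,0,0]'

```text
time: 9.42
ee_pos: [576.5, -282.0, 147.1]
eef_rot: [0.648, 0.761, 0.001, 0.0]
force: [-0.5, -0.1, -1.0]
opening: 13.9
```

Emit:
servo_tool --series '[0,0,0.0015,0,0,0,0,0,0,0.0015,0,0,0,0,0,0,0.0015,0,0,0,0]'

```text
time: 9.67
ee_pos: [576.5, -282.1, 142.3]
eef_rot: [0.648, 0.761, 0.001, 0.0]
force: [-0.3, -0.6, -2.2]
opening: 13.8
```

Emit:
servo_tool --series '[0,0,0.0015,0,0,0,0,0,0,0.0015,0,0,0,0]'

```text
time: 9.83
ee_pos: [576.5, -282.3, 139.9]
eef_rot: [0.648, 0.761, 0.001, 0.0]
force: [-7.3, 1.9, 21.1]
opening: 13.7
```

Emit:
servo_tool --series '[0,0,0.0015,0,0,0,0,0,0,0.0015,0,0,0,0]'

```text
time: 10.0
ee_pos: [576.4, -282.4, 139.9]
eef_rot: [0.648, 0.761, 0.001, 0.001]
force: [-5.1, 2.4, 13.4]
opening: 13.8
```

Emit:
servo_tool --series '[0,0,0.0015,0,0,0,0,0,0,0.0015,0,0,0,0]'

```text
time: 10.17
ee_pos: [576.3, -282.2, 139.8]
eef_rot: [0.648, 0.761, 0.001, 0.002]
force: [-4.9, 2.1, 11.8]
opening: 13.6
```

Emit:
servo_tool --series '[0,0,-0.0003,0,0,0,0,0,0,0,0,0,0,0]'

```text
time: 10.33
ee_pos: [576.4, -282.2, 141.0]
eef_rot: [0.648, 0.761, 0.001, 0.002]
force: [1.2, -0.1, -0.7]
opening: 14.0
```

```bash
python3 go.py 576.5 -282.2 140 98.7
```

```text
t 10.33 p [ 576.4 -282.2  141. ] F [ 1.17 -0.11 -0.66] M [ 0.02  0.01 -0.02] op 14.0 j6 -2.29
yaw 99.19
shift [-0.   0.1  1. ] rot [0.29 0.12 0.49]
```

Emit:
servo_tool --series '[0,0,0.0003,0.3,0.1,0,0,0,0,0.0005,0,0,0,0]'

```text
time: 10.5
ee_pos: [576.4, -282.3, 140.1]
eef_rot: [0.648, 0.761, -0.0, -0.0]
force: [-3.6, 0.0, 8.3]
opening: 13.9
```

```bash
python3 go.py 576.5 -282.2 140 98.7
```

```text
t 10.5 p [ 576.4 -282.3  140.1] F [-3.6   0.01  8.28] M [-0.04  0.54  0.02] op 13.9 j6 -2.29
yaw 99.19
shift [0.1 0.1 0.1] rot [-0.03  0.02  0.49]
```

Emit:
servo_tool --series '[0,0,0,0,0,0,0.0145,0,0,0,0,0,0,0.015,0,0,0,0,0,0,0.016,0,0,0,0,0,0,0.018,0,0,0,0,0,0,0.022,0,0,0,0,0,0,0.027,0,0,0,0,0,0,0.032,0,0,0,0,0,0,0.036,0,0,0,0,0,0,0.036]'

```text
time: 11.25
ee_pos: [576.7, -282.4, 139.5]
eef_rot: [0.648, 0.761, -0.0, -0.0]
force: [0.2, 0.4, -0.2]
opening: 34.8
```

```bash
python3 go.py 576.5 -282.2 240 98.7
python3 - <<'E'
from cell import vision
from h import *
s=vision.snapshot("scene");np.savez("s4.npz",**s); cv2.imwrite("pics/s4.png",cv2.resize(s["img"][100:290,60:280,::-1],None,fx=3,fy=3))
a=np.radians(8.9); X=np.array([np.cos(a),np.sin(a),0]);Y=np.array([-np.sin(a),np.cos(a),0])
c=np.array([575.2,-282.2,0])
for z in(20,170):
    P=np.array([c+60*X+k*Y+[0,0,z] for k in(-7,7)]);print(z,((proj(s,P)-[60,100])*3).round(0).tolist())
E
```

```text
t 11.25 p [ 576.7 -282.4  139.5] F [ 0.19  0.42 -0.22] M [ 0.02  0.   -0.01] op 34.8 j6 -2.29
yaw 99.18
shift [   0.2   -0.2 -100.5] rot [-0.04  0.01  0.48]
20 [[209.0, 460.0], [227.0, 458.0]]
170 [[156.0, 341.0], [176.0, 338.0]]
```

View pics/s4.png

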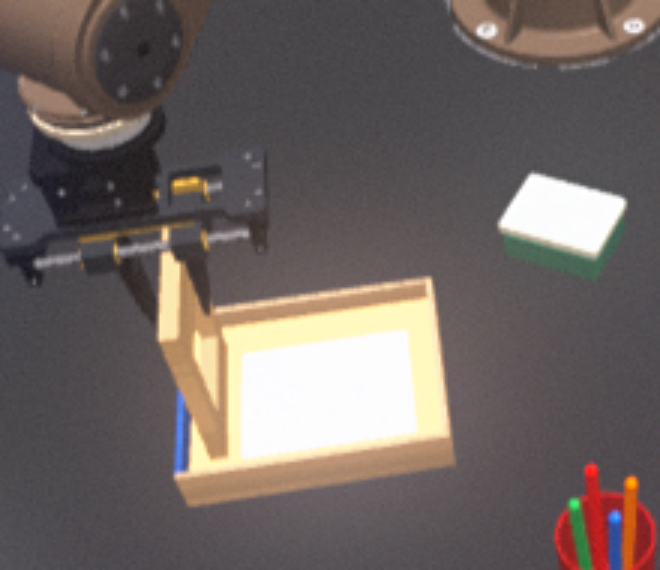

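The loom stands free, its near corners at about (160..183,338) and (207..226,457), which matches the prediction to 2 px or so. I'll wait, then rise straight up.

Emit:
servo_tool --series '[0,0,0,0,0,0,0.036,0,0,0,0,0,0,0.036,0,0,0,0,0,0,0.036,0,0,0,0,0,0,0.036,0,0,-0.006,0,0,0,0.036,0,0,-0.012,0,0,0,0.036,0,0,-0.015,0,0,0,0.036,0,0,-0.015,0,0,0,0.036,0,0,-0.012,0,0,0,0.036,0,0,-0.01,0,0,0,0.036]'

```text
time: 12.13
ee_pos: [576.2, -282.1, 214.4]
eef_rot: [0.648, 0.761, -0.001, -0.001]
force: [-0.2, -0.2, -0.0]
opening: 36.1
```

```bash
python3 go.py 584 -330 230 98.7
```

```text
t 12.13 p [ 576.2 -282.1  214.4] F [-0.23 -0.21 -0.05] M [0.03 0.02 0.  ] op 36.1 j6 -2.29
yaw 99.18
shift [-48.5   0.  -15.7] rot [-0.15 -0.09  0.48]
```

Emit:
servo_tool --series '[-0.004,0,-0.003,0,0,0,0,-0.01,0,0,0,0,0.1,0,-0.01,0,0,0,0,0.1,0,-0.01,0,0,0,0,0.1,0,-0.008,0,0,0,0,0,0,-0.004,0,0,0,0,0,0,0,0,0,0,0,0,0,0,0,0,0,0,0,0]'

```text
time: 12.8
ee_pos: [584.1, -334.1, 218.9]
eef_rot: [0.651, 0.759, -0.0, -0.001]
force: [0.1, -0.4, -0.6]
opening: -0.2
```

```bash
python3 go.py 584 -330 148 98.7
python3 - <<'E'
from cell import vision
from h import *
s=vision.snapshot("wrist"); cv2.imwrite("pics/w5.png",s["img"][:,:,::-1])
for p in([569.9,-282+0,170],[584,-330,170]): print(proj(s,np.array(p)).round(0))
E
```

```text
t 12.8 p [ 584.1 -334.1  218.9] F [ 0.12 -0.39 -0.59] M [ 0.04 -0.    0.01] op -0.2 j6 -2.34
yaw 98.77
shift [ 4.   0.6 70.9] rot [-0.09 -0.03  0.07]
[[366. 218.]]
[[287. 227.]]
```

View pics/w5.png

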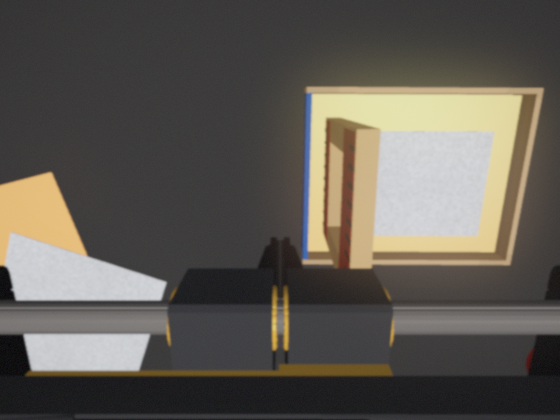

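The wrist view shows the loom standing alone by the blue wall, top face around (355..378, 127..267), with the shut fingers at (281,240) on its front side, clear. I'll lower them, then push.

Emit:
servo_tool --series '[0,0,0.01,0,0,0,0,0,0,0.014,0,0,0,0,0,0,0.014,0,0,0,0,0,0,0.012,0,0,0,0,0,0,0.006,0,0,0,0,0,0,0.001,0,0,0,0]'

```text
time: 13.35
ee_pos: [583.7, -331.6, 157.0]
eef_rot: [0.65, 0.76, -0.0, -0.001]
force: [0.1, -0.8, 0.2]
opening: 0.6
```

Emit:
servo_tool --series '[0.003,0,0,0,0,0,0,0.004,0,0,0,0,0,0,0.004,0,0,0,0,0,0,0.003,0,0,0,0,0,0,0.002,0,0,0,0,0,0,0.002,0,0,0,0,0,0]'

```text
time: 13.85
ee_pos: [581.1, -311.7, 158.5]
eef_rot: [0.65, 0.76, -0.0, -0.0]
force: [0.7, -0.5, -0.8]
opening: 0.6
```

```bash
python3 go.py 580 -302 152 98.7
```

```text
t 13.85 p [ 581.1 -311.7  158.5] F [ 0.67 -0.47 -0.78] M [ 0.02 -0.04 -0.03] op 0.6 j6 -2.32
yaw 98.92
shift [9.7 0.4 6.5] rot [-0.03 -0.    0.22]
```

Emit:
servo_tool --series '[0.002,0,0.002,0,0,0,0,0.002,0,0.001,0,0,0,0,0.002,0,0.001,0,0,0,0,0.002,0,0,0,0,0,0,0.002,0,0,0,0,0,0,0.002,0,0,0,0,0,0,0.002,0,0,0,0,0,0]'

```text
time: 14.43
ee_pos: [578.9, -296.5, 154.8]
eef_rot: [0.65, 0.76, -0.0, 0.0]
force: [0.1, 0.7, 0.7]
opening: 0.4
```

Emit:
servo_tool --series '[0.002,0,0,0,0,0,0,0.002,0,0,0,0,0,0,0.002,0,0,0,0,0,0,0.002,0,0,0,0,0,0]'

```text
time: 14.77
ee_pos: [577.6, -287.8, 154.8]
eef_rot: [0.65, 0.76, -0.0, 0.001]
force: [0.1, -0.0, 0.3]
opening: 0.5
```

```bash
python3 go.py 580 -302 152 98.7;  python3 - <<'E'
from cell import vision
from h import *
s=vision.snapshot("scene");np.savez("s6.npz",**s); cv2.imwrite("pics/s6.png",cv2.resize(s["img"][100:290,60:280,::-1],None,fx=3,fy=3))
E
```

```text
t 14.77 p [ 577.6 -287.8  154.8] F [ 0.05 -0.05  0.28] M [0.03 0.02 0.02] op 0.5 j6 -2.29
yaw 98.92
shift [-14.4   0.2   2.9] rot [0.03 0.06 0.22]
```

View pics/s6.png

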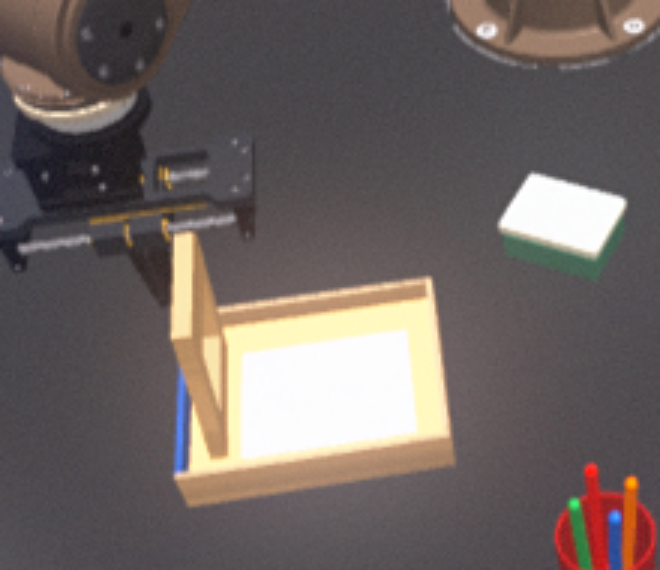

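The loom is tilting: its top corner went from (160,338) to (173,340) while the bottom corner stayed at (226,456). I'll push a little further.

Emit:
servo_tool --series '[0.002,0,0,0,0,0,0,0.002,0,0,0,0,0,0,0.002,0,0,0,0,0,0,0.001,0,0,0,0,0,0,0,0,0,0,0,0,0,0,0,0,0,0,0,0,0,0,0,0,0,0,0,0,0,0,0,0,0,0]'

```text
time: 15.48
ee_pos: [576.4, -279.7, 155.0]
eef_rot: [0.65, 0.76, -0.0, 0.001]
force: [-0.2, -0.3, 0.1]
opening: 0.3
```

```bash
python3 go.py 580 -302 152 98.7;  python3 - <<'E'
from cell import vision
from h import *
s=vision.snapshot("scene");np.savez("s7.npz",**s); cv2.imwrite("pics/s7.png",cv2.resize(s["img"][100:290,60:280,::-1],None,fx=3,fy=3))
E
```

```text
t 15.48 p [ 576.4 -279.7  155. ] F [-0.15 -0.27  0.13] M [ 0.05 -0.03 -0.02] op 0.3 j6 -2.28
yaw 98.94
shift [-22.6   0.1   3. ] rot [0.03 0.06 0.24]
```

View pics/s7.png

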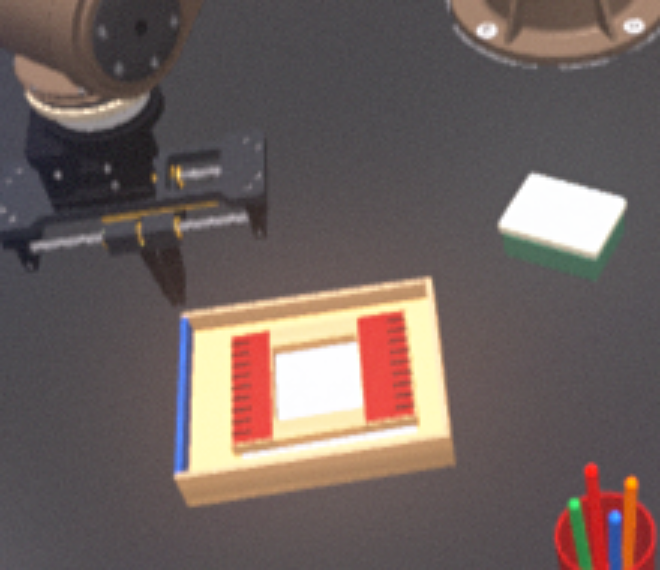

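It fell flat, red side up, with face corners at about (233,337), (404,312), (414,415) and (235,442). I'll move clear, then check its position.

Emit:
servo_tool --series '[-0.003,0,-0.01,0,0,0,0,0,0,-0.015,0,0,0,0,0,0,-0.015,0,0,0,0,0,0,-0.008,0,0,0,0,0,0,0,0,0,0,0,0,0,0,0,0,0,0]'

```text
time: 16.03
ee_pos: [576.9, -283.8, 207.0]
eef_rot: [0.65, 0.76, -0.0, 0.001]
force: [0.2, -0.4, 0.0]
opening: 0.5
```

Run:
```python
from cell import vision,hand_in,sensors
from h import *
s=dict(np.load("s7.npz"));
P=onz(s,np.array([[233,337],[404,312],[414,415],[235,442]])/3+[60,100],34)
a=np.radians(98.7);Y=np.array([np.cos(a),np.sin(a)]);X=np.array([Y[1],-Y[0]])
d=P[:,:2].mean(0)-[562.7,-205.4];print("centre",P.mean(0).round(1),"tray x,y",d@X,d@Y,[round(np.linalg.norm(P[i]-P[i-1])) for i in range(4)])
s=vision.snapshot("scene"); o=dict(np.load("scene0.npz"))
for n,(x0,x1,y0,y1) in dict(penpot=(240,285,250,315),jar=(300,350,262,322),tin=(222,272,155,193)).items():
    print(n,np.abs(s["img"][y0:y1,x0:x1].astype(int)-o["img"][y0:y1,x0:x1]).mean().round(1))
x=sensors.sense();print(x["time"],x["ee_pos"],np.abs(x["dq"]).max())
```

```text
centre [ 562.3 -194.7   34. ] tray x,y 1.1747072196577686 10.638076456769813 [113, 146, 114, 143]
penpot 6.2
jar 8.8
tin 5.6
16.0833 [ 576.89580225 -283.87806621  206.91880701] 0.010209577747824192
```

```bash
python3 -c "
from cell import hand_in;print(hand_in())"
```

```text
the job is handed in; nothing more can be done
None
```

I lifted the small loom about 40 mm, slid it off the peg, and stood it on the pad just inside the blue wall, red front towards the wall. The pad was felt at about 20 mm high. I let go, and the loom stood by itself. Then I tipped it backward with a light push from the shut fingers, and the arm was raised clear. The job was handed in at about 16 s, and no verdict was reported.

**Loom at the end:** it lies flat, red side up. Its centre measured about (1, 11) mm from the tray's centre, within the 30 and 35 mm limits. The face measured about 114 x 145 mm against the true 120 x 150, so that position is good to a few millimetres. I did not measure flatness in degrees; it looked level in the picture.

**Forces:** the readings at the end of each move peaked at about 22 N, on touching down on the pad, and stayed near zero during the push. I had no readings within a move.

**Pen pot, jar and tin:** I compared image patches from before and after. The mean difference was 6 to 9 grey levels, which I took for image noise and shading, so I believe none of them moved. I did not measure their positions, and the arm never came close to any of them.

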